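# Clear broken rice cracker off the serving board and put the table scraper away

## Task

Pick up the table scraper and use it to sweep all five broken pieces of rice cracker off the black serving board into the metal crumb tray beside it, without touching the pieces with the fingers. Then put the scraper away in its wooden stand, rubber edge down, fully home, flat and square in the pocket; never let it drop from a height. Leave the two bowls and the tea cup where they stand.

Things in the scene. Friction and masses are not known exactly. Their poses are not given: they have to be found in the camera images.
- board: Fixed black serving board, 180 (x) x 200 (y) x 24 mm high. Origin: centre of its underside, on the table; z up. Along its two x sides runs a red rail 8 mm wide standing 6 mm above the board's top (164 mm clear between rails); its two y ends are open. The crumb tray lies against one y end (either one), the stand near the other.
- tray: Fixed open metal crumb tray, 180 (x) x 120 (y) x 19 mm high, walls and floor about 4 mm. Origin: centre of its underside, on the table; z up. One long side lies against an open end of the board, its rim 5 mm below the board's top.
- stand: Fixed pale wooden stand for the scraper, 139 (x) x 61 (y) x 20 mm high, with an open-topped pocket 105 (x) x 29 (y) mm in its centre, 14 mm deep (grey pocket floor 6 mm above the table). Origin: centre of its underside; z up.
- scraper: Loose table scraper, standing upright on the table in front of the board. Head 100 (x) x 24 (y) x 30 mm high: black rubber lower 10 mm, orange above. On top, centred, a brown wooden handle 60 (x) x 20 (y) mm, from 30 to 72 mm above the underside. Origin: centre of its underside; x along its length, z up. About 0.16 kg.
- piece1: Loose broken piece of rice cracker, golden, irregular, about 24 x 17 mm and 8 mm thick, lying flat on the board at the start. Origin: centre of its underside.
- piece2: Loose broken piece of rice cracker, golden, irregular, about 24 x 17 mm and 8 mm thick, lying flat on the board at the start. Origin: centre of its underside.
- piece3: Loose broken piece of rice cracker, golden, irregular, about 24 x 17 mm and 8 mm thick, lying flat on the board at the start. Origin: centre of its underside.
- piece4: Loose broken piece of rice cracker, golden, irregular, about 24 x 17 mm and 8 mm thick, lying flat on the board at the start. Origin: centre of its underside.
- piece5: Loose broken piece of rice cracker, golden, irregular, about 24 x 17 mm and 8 mm thick, lying flat on the board at the start. Origin: centre of its underside.
- rice_bowl: White bowl with coloured dots, bystander: 114 mm across, 62 mm high. Origin: centre of its underside.
- soup_bowl: Red bowl, bystander: 114 mm across, 62 mm high. Origin: centre of its underside.
- tea_cup: Blue cup, bystander: 68 mm across, 75 mm high, on the far side of the board. Origin: centre of its underside.
There are look-alikes about, which are no part of the job. Of the things that look like the scraper, take the one that is farthest to the robot's right at the start.

How it is judged:
By the outcome, as a careful person would: the job done as asked, in the order asked, and still so for the second after the job is handed in, with the robot touching nothing.
It also fails if it takes over 61 s, if anything falls off the work surface, if the arm or the gripper's body presses on something with over 40 N, if the wrist force passes 120 N, or if a joint passes its speed limit or range.

## Robot

A 7-joint arm with a two-finger parallel gripper is mounted at the origin on the work surface. World frame = base frame: x ahead of the robot, y to its left, z up, the work surface at z = 0. Lengths are in m, angles in degrees, forces in N, time in s.
With the tool pointing down it reaches from about 0.425 to 0.875 m from the base axis. Payload 4.7 kg.
Tool frame: the origin (TCP) lies at the very end of the fingers, on their centre line; the grasp point (between the pads) lies 19 mm behind it; z points along the fingers, y is the line along which they close (so a half turn about z gives the same grasp; the last joint's range is limited). The gripper opens to 87 mm and grips with 3 to 60 N. Pads are 19 mm wide; open, the fingers measure 117 mm over their backs; the gripper's body (75 mm by 190 mm) begins 51 mm behind the grasp point.
Start: joints at [-76.14, 18.392, -4.016, 83.108, 1.295, 78.541, -3.26], TCP at [0.147, 0.633, 0.196] pointing down, gripper open.
Joint ranges: [-163.93, 163.93], [-17.29, 119.83], [-79.2, 71.16], [3.27, 140.29], [-89.18, 269.18], [5.43, 117.66], [-154.24, 154.24]. Speed limits (degrees/s): [147.25, 147.25, 180, 180, 180, 180, 180].

## Interface

Orientations are given as [roll, pitch, yaw] about the fixed x, y, z axes, in that order (R = Rz(yaw) Ry(pitch) Rx(roll)).
In Python, from cell import get_obs, cams, ticket, finder gives the robot as it stands.
- The arm moves only by the shell command python3 -m creep 'ROWS' [FORCE]. ROWS is text: rows parted by semicolons, each of 5 numbers parted by spaces: the shift along the world's x, y, z in m, then the turn about the world's z in degrees, then the finger opening in m, from 0 to 0.087. A call has 1 to 8 rows; each row shifts and turns the commanded pose from where the row before left it; what a row does not reach is not made up. A row lasts 1/8 s, in which the tool goes at most 62.5 mm and 10.7 degrees, less where a joint would pass 70% of its speed; a pose out of reach is approached as far as the arm can. A call with a gripper value outside its range is refused whole. The fingers move at their own pace and stop on an object; FORCE is the grip in N (left out, the last holds). Time passes only in rows, so rows that do not move let the fingers close. It gives the time, the measured TCP pose, the force, the opening and the grip force at its end, in the units of the state.
- get_obs(): the state, without advancing time (a new reading comes with each control period).
- cams.read_camera(name): name is "scene" or "top" or "wrist"; returns the picture (480x640x3 uint8, red, green, blue); there is no depth.
- cams.calibration(name): a dict with "fx", "fy", "cx", "cy" (pixels), "extrinsics" (4x4, takes a point from world to camera coordinates). Camera axes: x right, y down, z forward; pixel columns grow to the right and rows downward; lengths in m; the calibration is good to about 2 mm. A picture is of the moment at which its call begins: read the wrist's pose just before it. calibration takes no time and is no camera call; for the wrist camera it gives the pose at the moment of the call.
- ticket.sign_off(): hands the job in; it is judged then, once.
Trained networks look in the newest picture that a camera, given by its name, has taken for a name from the list of things; names that differ only in an ending like _2 or _b are one class to them, and where a whole thing is asked for, a point or a joint stands for the part that bears it (a point fixed in the world has none). Each returns a list of dicts, best first, with "p" (0 to 1); they miss things now and then, are a little off and sometimes report something else, mostly with a low value. They report only what shows in the picture. A call takes as long as a camera call. They do not tell look-alikes from the thing itself.
- finder.masks_of(name, camera): "mask" (480x640 bool, what is visible of it) and "xy" ([column, row] in pixels, amid what is visible of it).
- finder.tip_of(name, camera): "xy" ([column, row] in pixels: a listed point, or the origin of a listed thing).
The state is a dict: "time_s": time; "qpos": joint angles; "joint_velocities": joint speeds; "effort": joint torques, N m; "tool_pos": TCP position; "tool_rot": TCP orientation; "force": force on the tool from outside, world axes, zero at the start; "wrist_torque": the same for the moment, N m; "grip_width": finger opening in m; "grasp_force": force on a finger pad.
Only numpy, scipy, OpenCV 4.12 (cv2) and the standard library are available. Lean on these libraries where they do the work, as an engineer would, in place of code of your own. Each camera call takes 0.05 s, during which the arm holds its last target. There are 200 camera calls.

## Working session

There is one attempt and no reset: what is moved stays moved. The work goes in short steps, Python scripts to look and compute and a shell command to move; the robot and the scene stay as the last step left them, time stands still between calls to the robot, and variables do not carry over. Pictures are saved under pics/ and viewed, at most 11 in all, crops included, and the job is handed in when it is done.

```bash
mkdir -p pics; ls; cat > h.py <<'E'
import numpy as np, cv2
from cell import get_obs, cams, ticket, finder
def ray(cam,xy,z,cal=None):
    c=cal or cams.calibration(cam); E=np.array(c["extrinsics"]); R,t=E[:3,:3],E[:3,3]
    d=R.T@np.array([(xy[0]-c["cx"])/c["fx"],(xy[1]-c["cy"])/c["fy"],1]); o=-R.T@t
    return o+d*(z-o[2])/d[2]
def proj(cam,P,cal=None):
    c=cal or cams.calibration(cam); E=np.array(c["extrinsics"])
    q=(E[:3,:3]@np.array(P).T).T+E[:3,3]
    return np.c_[q[:,0]/q[:,2]*c["fx"]+c["cx"],q[:,1]/q[:,2]*c["fy"]+c["cy"]]
def tri(c1,p1,c2,p2):
    A=[]
    for c,p in((c1,p1),(c2,p2)):
        K=np.array([[c["fx"],0,c["cx"]],[0,c["fy"],c["cy"]],[0,0,1]]); A.append(K@np.array(c["extrinsics"])[:3])
    X=cv2.triangulatePoints(A[0],A[1],np.float64(p1),np.float64(p2)); return (X[:3]/X[3]).ravel()
def save(n,im): cv2.imwrite(f"pics/{n}.png",im[:,:,::-1])
E
python3 - <<'E'
from h import *
np.set_printoptions(precision=3,suppress=True)
ims={}
for c in("top","scene"):
    ims[c]=cams.read_camera(c); save(c+"0",ims[c])
    k=cams.calibration(c);E=np.array(k["extrinsics"]);print(c,k["fx"],-E[:3,:3].T@E[:3,3],E[2,:3])
    for n in("board","tray","stand","scraper","piece1","rice_bowl","soup_bowl","tea_cup"):
        for m in finder.masks_of(n,c):
            print(n,round(m["p"],2),np.round(m["xy"]),m["mask"].sum(), ray(c,m["xy"],.02)[:2])
print(get_obs()["time_s"])
E
```

```text
pics
top 617.1036430709902 [ 0.331 -0.001  1.713] [ 0.144  0.002 -0.99 ]
board 0.57 [320. 238.] 4512 [0.583 0.011]
tray 0.82 [265. 244.] 2883 [0.562 0.163]
stand 0.75 [378. 226.] 1122 [ 0.622 -0.148]
scraper 0.73 [297. 324.] 332 [0.345 0.068]
scraper 0.69 [329. 293.] 377 [ 0.432 -0.017]
piece1 0.64 [329. 223.] 31 [ 0.625 -0.011]
rice_bowl 0.56 [482. 209.] 1335 [ 0.675 -0.439]
soup_bowl 0.62 [154. 215.] 1287 [0.635 0.476]
tea_cup 0.84 [311. 166.] 476 [0.789 0.042]
scene 464.3391438301266 [ 1.099 -0.407  0.857] [-0.516  0.392 -0.762]
board 0.97 [332. 257.] 5889 [0.593 0.001]
tray 0.63 [386. 219.] 2748 [0.583 0.177]
stand 0.9 [281. 297.] 1870 [ 0.61  -0.152]
scraper 0.85 [280. 222.] 895 [ 0.43 -0.03]
scraper 0.65 [286. 183.] 767 [0.326 0.058]
piece1 0.5 [475. 173.] 1350 [0.606 0.478]
piece1 0.47 [344. 244.] 86 [0.582 0.047]
piece1 0.47 [313. 246.] 98 [ 0.541 -0.014]
rice_bowl 0.97 [162. 388.] 3215 [ 0.64  -0.437]
rice_bowl 0.56 [329. 258.] 5742 [ 0.593 -0.006]
soup_bowl 0.82 [474. 171.] 1302 [0.6   0.481]
tea_cup 0.65 [407. 299.] 1177 [0.778 0.056]
0.9
```

```bash
python3 - <<'E'
import cv2
a=cv2.imread("pics/top0.png")[130:360,200:430];b=cv2.imread("pics/scene0.png")[130:350,210:480]
cv2.imwrite("pics/t1.png",cv2.resize(a,(600,600),interpolation=2));cv2.imwrite("pics/s1.png",cv2.resize(b,(736,600),interpolation=2))
E
```

```text
(no output)
```

View pics/t1.png

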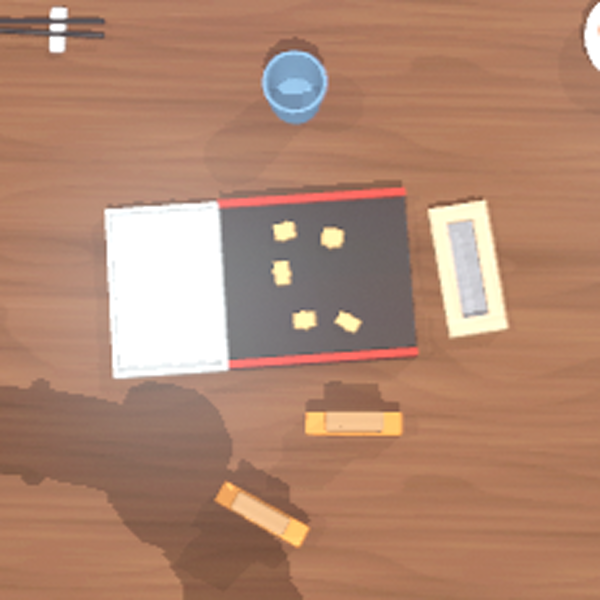

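View pics/s1.png

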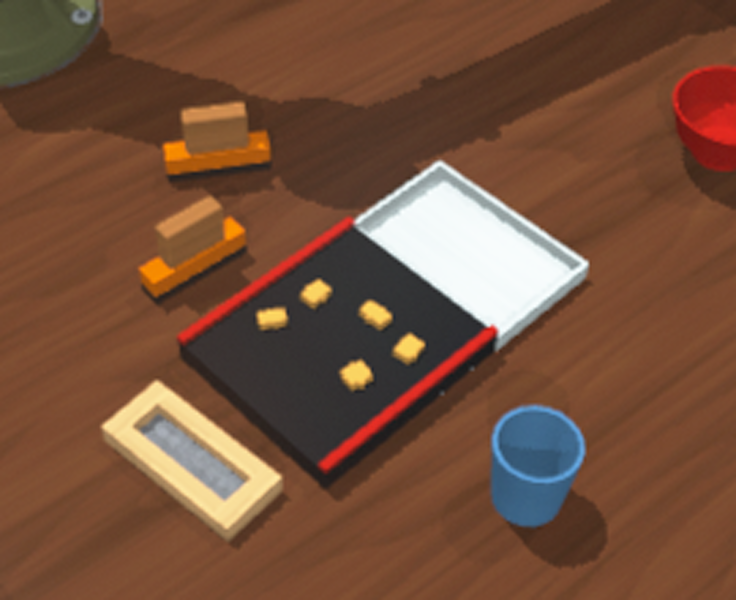

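The crops show three groups of things.

- **Scraper look-alikes:** two things look like the scraper, at top px (329,293), world y≈-0.017, and at top px (297,324), world y≈+0.068. The robot's right is -y, so I choose (329,293).
- **Tray and stand:** the tray is on the +y side of the board and the stand on the -y side.
- **Pieces:** five pieces lie around top px (309,218), (327,221), (308,234), (317,252) and (333,253).

Next I'll move the wrist camera over the area, going around on an arc.

```bash
python3 -c "
from h import *
print(get_obs()['tool_rot'],get_obs()['force'])"
python3 -m creep '0.04 -0.02 0.02 0 0.087; 0.05 -0.03 0.02 0 0.087; 0.05 -0.03 0.02 0 0.087; 0.05 -0.03 0.02 0 0.087; 0.04 -0.04 0.02 0 0.087; 0.03 -0.05 0 0 0.087; 0.03 -0.05 0 0 0.087; 0.02 -0.055 0 0 0.087'
python3 -m creep '0.02 -0.055 0 0 0.087; 0.02 -0.055 0 0 0.087; 0 -0.06 0 0 0.087; 0 -0.06 0 0 0.087; 0 -0.06 0 0 0.087; 0 -0.04 0 0 0.087; 0 0 0 0 0.087'
```

```text
[1.79995180e+02 3.43546353e-03 1.66949253e+02] [ 0.39570296 -0.6596255   0.55755907]
time_s: 1.9
tool_pos: [0.458, 0.3263, 0.2956]
tool_rot: [180.0, 0.0, 166.9]
force: [0.7, -0.1, -0.5]
grip_width: 0.087
grasp_force: 0.0
time_s: 2.78
tool_pos: [0.4967, -0.0061, 0.2962]
tool_rot: [180.0, 0.1, 166.5]
force: [-0.8, 1.2, -0.7]
grip_width: 0.0869
grasp_force: 0.0
```

```bash
python3 - <<'E'
from h import *
np.set_printoptions(precision=4,suppress=True)
print(np.array(get_obs()["qpos"]))
k=cams.calibration("wrist");E=np.array(k["extrinsics"]);print(k["fx"],-E[:3,:3].T@E[:3,3],E[:3,:3])
im=cams.read_camera("wrist");save("w0",im)
for n in("board","tray","stand","scraper","piece1"):
    for m in finder.masks_of(n,"wrist"): print(n,round(m["p"],2),np.round(m["xy"]),m["mask"].sum(), ray("wrist",m["xy"],.03)[:2])
E
```

```text
[-30.383   -3.3909  26.8857  95.7363   1.537   87.2119  72.9119]
424.6499706659317 [0.419  0.0111 0.4853] [[ 0.2342  0.9722  0.0006]
 [ 0.9307 -0.2244  0.2889]
 [ 0.281  -0.0671 -0.9574]]
board 0.62 [346. 257.] 24182 [0.5737 0.0121]
tray 0.67 [388. 301.] 300 [0.6369 0.0489]
tray 0.58 [483. 213.] 16990 [0.5581 0.1693]
tray 0.52 [381. 265.] 305 [0.5915 0.0491]
stand 0.88 [222. 293.] 5034 [ 0.584  -0.1355]
scraper 0.96 [280. 143.] 2307 [ 0.4354 -0.0285]
scraper 0.59 [348.  20.] 3679 [0.3381 0.0642]
piece1 0.81 [391. 300.] 304 [0.6365 0.0527]
piece1 0.75 [382. 264.] 257 [0.5906 0.0513]
piece1 0.74 [310. 238.] 279 [ 0.5431 -0.0211]
piece1 0.73 [351. 227.] 292 [0.5404 0.0259]
piece1 0.71 [344. 304.] 329 [ 0.629 -0.001]
piece1 0.51 [279. 142.] 2285 [ 0.4345 -0.0288]
```

View pics/w0.png

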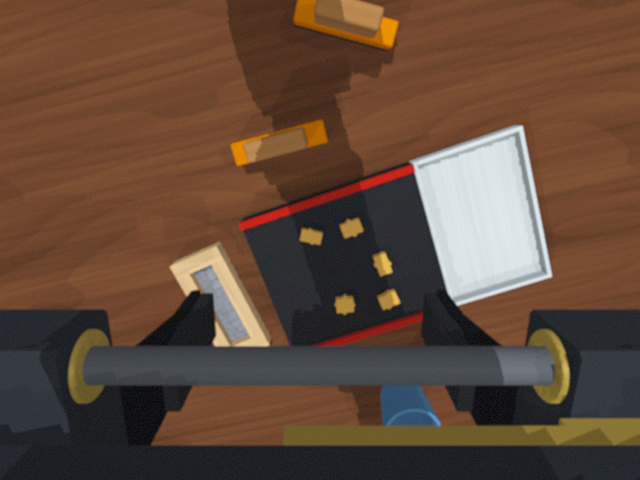

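```bash
cat >> h.py <<'E'
def pick(n,c,xy,r=25):
    """best mask of class n whose centre lies near pixel xy"""
    L=[m for m in finder.masks_of(n,c) if np.hypot(*(np.array(m["xy"])-xy))<r]; return L[0]["mask"] if L else None
def rect(cam,mask,z,cal=None):
    """back-project outline of mask to plane z, min-area rectangle: centre, long, short, long-axis direction deg in (-90,90]"""
    ct=max(cv2.findContours(mask.astype(np.uint8),cv2.RETR_EXTERNAL,cv2.CHAIN_APPROX_NONE)[0],key=cv2.contourArea)[:,0]
    P=np.array([ray(cam,p,z,cal)[:2] for p in ct])
    (cx,cy),(w,h),a=cv2.minAreaRect((P*1000).astype(np.float32))
    if w<h:w,h,a=h,w,a+90
    return np.round([cx,cy,w,h,(a+90)%180-90],1)
E
python3 - <<'E'
from h import *
im=cams.read_camera("wrist")
hsv=cv2.cvtColor(im,cv2.COLOR_RGB2HSV)
m=pick("scraper","wrist",(280,143)); print("scraper z.03",rect("wrist",m,.03))
p=im[118:166,225:335].astype(int)
print("orange px",im[150,243],im[130,320],"handle",im[143,280],"wood",im[110,280],"red",im[196,330],"grey",im[300,222],"pale",im[263,182])
ys,xs=np.nonzero(m)
o=m&(hsv[...,1]>200)&(hsv[...,2]>120); h_=m&~o
print(o.sum(),h_.sum()); print("orange .03",rect("wrist",o,.03)); print("handle .072",rect("wrist",cv2.morphologyEx(h_.astype(np.uint8),cv2.MORPH_OPEN,np.ones((3,3))),.072))
s=pick("stand","wrist",(222,293),40); print("stand",rect("wrist",s,.02))
red=((hsv[...,0]<6)|(hsv[...,0]>174))&(hsv[...,1]>190)&(hsv[...,2]>100); red[330:]=0
print("red rail",rect("wrist",red,.03), red.sum())
m=pick("scraper","wrist",(348,20)); print("decoy",rect("wrist",m,.03))
E
```

```text
scraper z.03 [434.2 -35.4 101.4  26.9 -88. ]
orange px [190 139  86] [118  66  22] handle [139  99  62] wood [75 44 26] red [150  30  14] grey [161 162 169] pale [226 197 149]
907 1512
orange .03 [434.5 -35.6 100.4  24.6 -89. ]
handle .072 [434.6 -34.4  61.2  20.7 -89.2]
stand [ 600.  -150.8  140.7   68.5   10.2]
red rail [502.4  -3.  198.    9.8 -84.7] 1881
decoy [337.4  58.4  99.5  36.6  62.5]
```

```bash
python3 - <<'E'
from h import *
np.set_printoptions(precision=4,suppress=True)
cams.read_camera("top")
m=pick("scraper","top",(329,293)); print("top",rect("top",m,.03),rect("top",m,.05))
s=pick("stand","top",(378,226)); print("stand",rect("top",s,.02))
xy=np.argwhere(m).mean(0)[::-1]; print(xy)
for _ in range(2):
    k=cams.calibration("wrist");im=cams.read_camera("wrist"); m=pick("scraper","wrist",(280,143)); print(rect("wrist",m,.03,k),get_obs()["tool_pos"],get_obs()["tool_rot"])
print(tri(cams.calibration("top"),xy,k,np.argwhere(m).mean(0)[::-1]))
print(get_obs()["time_s"])
E
```

```text
Traceback (most recent call last):
  File "h.py", line 22, in rect
    ct=max(cv2.findContours(mask.astype(np.uint8),cv2.RETR_EXTERNAL,cv2.CHAIN_APPROX_NONE)[0],key=cv2.contourArea)[:,0]
                            ^^^^^^^^^^^
AttributeError: 'NoneType' object has no attribute 'astype'
```

```bash
python3 - <<'E'
from h import *
np.set_printoptions(precision=4,suppress=True)
im=cv2.imread("pics/top0.png")[:,:,::-1].copy()
hsv=cv2.cvtColor(im,cv2.COLOR_RGB2HSV); 
c=im[285:299,312:360]; print(im[292,318],im[292,330],im[310,330])
m=np.zeros((480,640),bool); m[283:302,310:362]=(im[283:302,310:362,0]>190)
print("top",rect("top",m,.03),rect("top",m,.05)); xy=np.argwhere(m).mean(0)[::-1]; print(xy)
s=np.zeros((480,640),bool);s[200:265,360:400]=im[200:265,360:400,2]>120; print("stand",rect("top",s,.02))
k=cams.calibration("wrist");cams.read_camera("wrist"); m=pick("scraper","wrist",(280,143)); print(rect("wrist",m,.03,k),get_obs()["tool_pos"],get_obs()["tool_rot"])
print(tri(cams.calibration("top"),xy,k,np.argwhere(m).mean(0)[::-1]))
for pt in [(310,285),(360,300)]: print(ray("top",pt,.03))
print(get_obs()["time_s"])
E
```

```text
[255 209 120] [249 201 150] [170 119  92]
top [434.2 -33.5 100.9  21.8 -88.6] [433.  -33.1  99.7  21.5 -88.6]
[335.4457 291.9883]
stand [ 603.  -151.4  142.4   65.1   10.5]
[434.8 -34.9  99.1  25.2 -88. ] [ 0.4968 -0.0017  0.2956] [-179.9998    0.0003  166.9612]
[ 0.4338 -0.0332  0.0408]
[0.4516 0.0364 0.03  ]
[ 0.4141 -0.1006  0.03  ]
3.475
```

```bash

python3 -m creep '-0.008 -0.004 -0.02 -9.5 0.087; -0.008 -0.004 -0.02 -9.5 0.087; -0.008 -0.004 -0.02 -9.5 0.087; -0.008 -0.004 -0.02 -9.5 0.087; -0.008 -0.004 -0.02 -9.5 0.087; -0.008 -0.004 -0.02 -9.5 0.087; -0.008 -0.004 -0.01 -9.5 0.087; -0.007 -0.004 0 -9.5 0.087'
python3 -m creep '0 0 0 0 0.087;0 0 0 0 0.087;0 0 0 0 0.087'
python3 - <<'E'
from h import *
k=cams.calibration("wrist");o=get_obs();print(o["qpos"],o["tool_pos"],o["tool_rot"]);im=cams.read_camera("wrist");save("w1",im)
for m in finder.masks_of("scraper","wrist"): print(m["p"],m["xy"],rect("wrist",m["mask"],.03,k),rect("wrist",m["mask"],.072,k))
print(proj("wrist",[[.434,-.034,.072],[.434,-.034,.03]],k))
E
```

```text
time_s: 4.47
tool_pos: [0.4328, -0.034, 0.1646]
tool_rot: [-179.9, 0.0, 90.6]
force: [-0.7, 0.5, 0.5]
grip_width: 0.0865
grasp_force: 0.0
time_s: 4.85
tool_pos: [0.4342, -0.0336, 0.1658]
tool_rot: [180.0, 0.0, 91.1]
force: [-0.2, -0.3, 0.7]
grip_width: 0.087
grasp_force: 0.0
[-24.6576262   -8.52331777  23.53724904 114.85765932   3.55366217
  72.96828706  -1.34065404] [ 0.43420251 -0.0335819   0.16577088] [1.79971711e+02 4.28449521e-03 9.10522247e+01]
0.7 [187.0, 91.2] [336.9  60.  100.3  42.8  62.6] [349.2  58.   87.4  37.3  62.6]
0.65 [320.0, 214.0] [434.8 -33.1 100.6  24.1 -88.4] [434.5 -23.1  87.6  20.9 -88.4]
[[318.73400677 235.49174197]
 [318.62795099 221.24977364]]
```

View pics/w1.png

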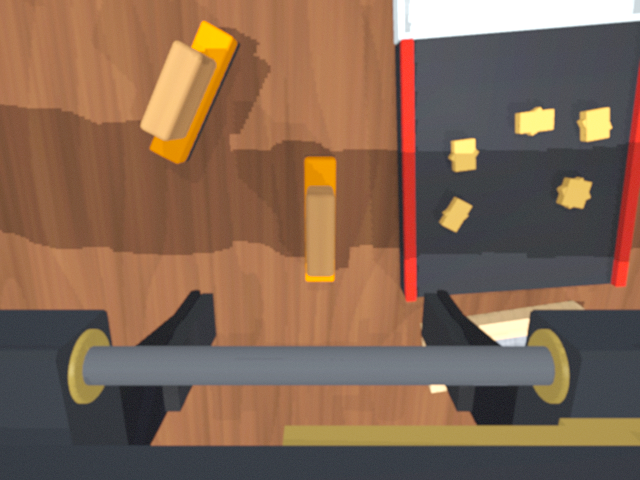

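```bash

python3 - <<'E'
from h import *
k=cams.calibration("wrist");im=cams.read_camera("wrist");hsv=cv2.cvtColor(im,cv2.COLOR_RGB2HSV)
for i,m in enumerate(finder.masks_of("piece1","wrist")): print("piece",round(m["p"],2),np.round(m["xy"]),rect("wrist",m["mask"],.032,k))
red=(((hsv[...,0]<5)|(hsv[...,0]>175))&(hsv[...,1]>200)&(hsv[...,2]>120)).astype(np.uint8)
n,l,s,c=cv2.connectedComponentsWithStats(red)
for i in range(1,n):
    if s[i,4]>300: print("rail",s[i],rect("wrist",l==i,.03,k))
E
python3 -m creep '0.0005 0 -0.04 0.5 0.087;0 0 -0.04 0 0.087;0 0 -0.03 0 0.087;0 0 -0.018 0 0.087;0 0 0 0 0.087;0 0 0 0 0.087'
```

```text
piece 0.94 [533. 121.] [590.   44.8  28.   18.8  15.8]
piece 0.87 [593. 125.] [633.7  42.8  22.2  21.5  12.1]
piece 0.79 [466. 154.] [540.7  19.1  23.3  20.8 -82.9]
piece 0.69 [456. 214.] [540.  -25.7  22.5  17.7  60.6]
piece 0.55 [574. 192.] [629.2  -7.4  24.5  22.9   5.5]
rail [ 401   40   15  261 2344] [502.   -1.6 197.6   8.  -84.6]
rail [ 613  108   27  178 1391] [674.8 -14.5 139.4  10.5 -84.7]
time_s: 5.8
tool_pos: [0.4351, -0.0338, 0.0384]
tool_rot: [179.9, 0.0, 91.5]
force: [-1.0, -0.1, 0.3]
grip_width: 0.087
grasp_force: 0.0
```

```bash

python3 -m creep '0 0 0 0 0.01;0 0 0 0 0.01;0 0 0 0 0.01;0 0 0 0 0.01;0 0 0 0 0.01;0 0 0 0 0.01' 40
python3 -m creep '0 0 0.01 0 0.01;0 0 0.03 0 0.01;0 0 0.03 0 0.01;0 0 0.03 0 0.01;0 0 0 0 0.01'
```

```text
time_s: 6.55
tool_pos: [0.4343, -0.0338, 0.0376]
tool_rot: [180.0, 0.0, 91.4]
force: [1.1, -0.5, 0.1]
grip_width: 0.0349
grasp_force: 0.0
time_s: 7.18
tool_pos: [0.4364, -0.0337, 0.1405]
tool_rot: [179.7, -0.0, 91.4]
force: [-0.1, 0.4, -0.6]
grip_width: 0.0098
grasp_force: 0.0
```

The fingers were slower than I assumed and the lift started before they closed. I'll check that the scraper is undisturbed.

```bash

python3 -m creep '0 0 0.02 0 0.087;0 0 0 0 0.087;0 0 0 0 0.087;0 0 0 0 0.087;0 0 0 0 0.087;0 0 0 0 0.087;0 0 0 0 0.087;0 0 0 0 0.087'
python3 - <<'E'
from h import *
k=cams.calibration("wrist");o=get_obs();print(o["tool_pos"],o["tool_rot"]);im=cams.read_camera("wrist");save("w2",im)
for m in finder.masks_of("scraper","wrist"): print(m["p"],m["xy"],rect("wrist",m["mask"],.03,k))
E
```

```text
time_s: 8.18
tool_pos: [0.4343, -0.0338, 0.1576]
tool_rot: [180.0, 0.0, 91.4]
force: [-0.6, 0.7, 0.6]
grip_width: 0.0813
grasp_force: 0.0
[ 0.43434619 -0.03379286  0.15759866] [1.79993193e+02 4.23090492e-03 9.14489398e+01]
0.96 [318.9, 217.3] [434.9 -33.5 102.3  24.2 -89.2]
0.81 [181.6, 89.6] [335.9  59.8  99.6  44.3  62.8]
0.54 [500.3, 13.8] [564.3 109.7 163.3  24.2   1.4]
0.28 [459.0, 219.9] [540.7 -26.4  23.1  16.6  58.5]
```

View pics/w2.png

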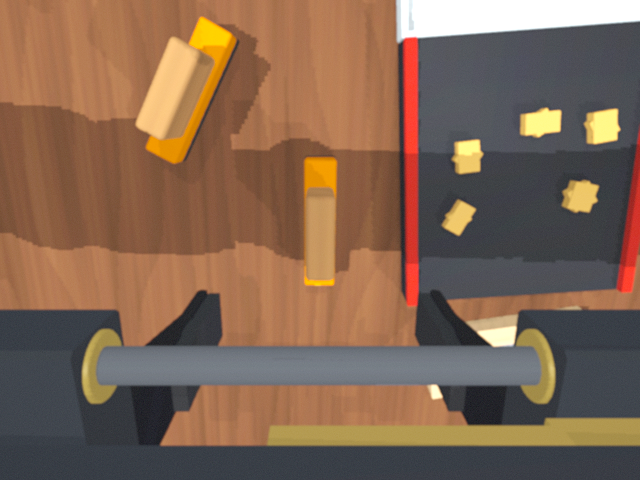

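The scraper still stands upright and undisturbed at px (319,217). I'll go down again and wait for the grip before lifting.

```bash

python3 -m creep '0.0005 0 -0.04 0 0.055;0 0 -0.04 0 0.055;0 0 -0.025 0 0.055;0 0 -0.015 0 0.055;0 0 0 0 0.04;0 0 0 0 0.01;0 0 0 0 0.01;0 0 0 0 0.01' 40
python3 -m creep '0 0 0 0 0.01;0 0 0 0 0.01;0 0 0 0 0.01;0 0 0 0 0.01'
```

```text
time_s: 9.28
tool_pos: [0.4354, -0.0337, 0.0382]
tool_rot: [179.9, -0.0, 91.5]
force: [0.1, 0.6, -0.2]
grip_width: 0.0229
grasp_force: 0.0
time_s: 9.78
tool_pos: [0.4354, -0.0337, 0.0381]
tool_rot: [179.9, -0.0, 91.4]
force: [0.3, 0.1, 5.7]
grip_width: 0.0195
grasp_force: 40.0
```

```bash

python3 -m creep '0 0 0.02 0 0.01;0 0 0.04 0 0.01;0.01 0 0.04 -10 0.01;0.02 -0.005 0 -10 0.01;0.02 -0.005 0 -10 0.01;0.02 -0.005 0 -10 0.01;0.02 -0.005 0 -10 0.01;0.02 -0.005 0 -10 0.01'
python3 -m creep '0.01 -0.006 0 -10 0.01;0.009 -0.006 0 -10 0.01;0 0 0 -6 0.01;0 0 0 0 0.01;0 0 0 0 0.01'
python3 - <<'E'
from h import *
k=cams.calibration("wrist");o=get_obs();print(o["qpos"],o["tool_pos"],o["tool_rot"]);im=cams.read_camera("wrist");save("w3",im)
for m in finder.masks_of("scraper","wrist"): print(m["p"],m["xy"],rect("wrist",m["mask"],.1,k))
for m in finder.masks_of("stand","wrist"): print(m["p"],m["xy"],rect("wrist",m["mask"],.02,k))
E
```

```text
time_s: 10.78
tool_pos: [0.5445, -0.0589, 0.1364]
tool_rot: [-179.9, 0.1, 31.1]
force: [0.1, -0.0, -0.6]
grip_width: 0.0194
grasp_force: 40.0
time_s: 11.4
tool_pos: [0.5633, -0.0706, 0.137]
tool_rot: [-180.0, 0.1, 5.6]
force: [-0.2, 0.0, -1.7]
grip_width: 0.0193
grasp_force: 40.0
[-22.735208    11.26462486  30.75293887 100.53454244  -6.09097553
  69.92778809 -74.79811779] [ 0.56328257 -0.07056973  0.13697337] [-1.79996527e+02  7.14118568e-02  5.56715849e+00]
0.93 [319.6, 260.7] [561.9 -71.9 101.2  28.8   5.5]
0.41 [96.0, 430.8] [436.3  58.1   5.1   2.3 -38.9]
0.34 [231.6, 124.2] [633.7 -21.3  17.   16.5 -87.2]
0.55 [433.6, 173.0] [ 603.2 -151.8  139.    64.    10.4]
0.37 [155.7, 176.1] [590.5  47.4  26.8  19.5  16.7]
0.17 [36.7, 190.7] [573.2 126.4 188.4  66.9  -6.7]
```

View pics/w3.png

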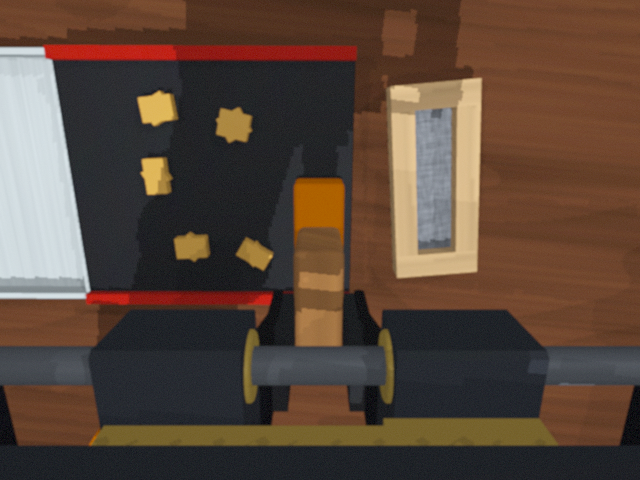

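```bash

python3 -m creep '0.0045 0 -0.03 0 0.01;0 0 -0.025 0 0.01;0 0 -0.012 0 0.01;0 0 -0.006 0 0.01;0 0 0 0 0.01;0 0 0 0 0.01'
```

```text
time_s: 12.3
tool_pos: [0.5691, -0.0709, 0.0655]
tool_rot: [180.0, -0.1, 5.4]
force: [0.1, 0.4, -2.0]
grip_width: 0.0191
grasp_force: 40.0
```

```bash

python3 -m creep '-0.001 0 -0.0025 0 0.01;0 0 0 0 0.01;0 0 0 0 0.01'
python3 -m creep '-0.0014 0.0149 0 0 0.01;-0.0014 0.0149 0 0 0.01;-0.0014 0.0149 0 0 0.01;-0.0014 0.0149 0 0 0.01;-0.0014 0.0149 0 0 0.01;-0.0014 0.0149 0 0 0.01'
```

```text
time_s: 12.68
tool_pos: [0.5673, -0.0707, 0.0622]
tool_rot: [180.0, -0.0, 5.5]
force: [-0.5, -0.6, -1.3]
grip_width: 0.0194
grasp_force: 40.0
time_s: 13.42
tool_pos: [0.559, 0.0194, 0.0623]
tool_rot: [180.0, -0.0, 5.5]
force: [2.6, 1.3, -0.4]
grip_width: 0.0193
grasp_force: 40.0
```

```bash

python3 -m creep '-0.0014 0.0149 0 0 0.01;-0.0014 0.0149 0 0 0.01;-0.0014 0.0149 0 0 0.01;-0.0014 0.0149 0 0 0.01;-0.0014 0.0149 0 0 0.01;-0.0014 0.0149 0 0 0.01;-0.0014 0.0149 0 0 0.01;-0.0014 0.0149 0 0 0.01'
python3 -m creep '0 0 0.02 0 0.01;0 0 0.03 0 0.01;0 -0.03 0.02 0 0.01;0.02 -0.05 0 0 0.01;0.02 -0.05 0 0 0.01;0.02 -0.05 0 0 0.01;0.012 -0.019 0 0 0.01;0 0 0 0 0.01'
python3 - <<'E'
from h import *
k=cams.calibration("wrist");o=get_obs();print(o["tool_pos"],o["tool_rot"]);im=cams.read_camera("wrist");save("w4",im)
for m in finder.masks_of("piece1","wrist"): print(m["p"],m["xy"],rect("wrist",m["mask"],.03,k))
E
```

```text
time_s: 14.42
tool_pos: [0.5466, 0.1398, 0.0613]
tool_rot: [-180.0, 0.1, 5.5]
force: [0.8, -0.5, -1.9]
grip_width: 0.0197
grasp_force: 40.0
time_s: 15.42
tool_pos: [0.6196, -0.0625, 0.1312]
tool_rot: [180.0, 0.1, 5.3]
force: [-0.7, 1.0, -2.5]
grip_width: 0.0193
grasp_force: 40.0
[ 0.61963533 -0.06245534  0.1311864 ] [1.79973626e+02 8.00525130e-02 5.26099155e+00]
0.91 [236.9, 209.2] [631.8  -8.1  23.1  23.  -87.2]
0.86 [69.1, 279.3] [567.9 117.   24.   21.6  -5.1]
0.72 [63.9, 309.0] [ 5.438e+02  1.216e+02  2.410e+01  1.790e+01 -5.000e-01]
0.72 [166.4, 195.2] [637.3  42.6  26.   19.1 -69.4]
0.58 [52.7, 249.1] [591.5 122.2  23.2  19.6  16.5]
```

View pics/w4.png

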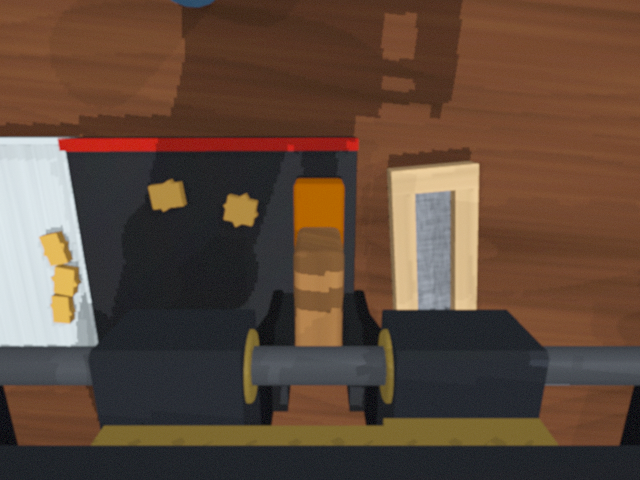

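```bash

python3 -m creep '0.003 -0.003 -0.03 0 0.01;0 0 -0.025 0 0.01;0 0 -0.009 0 0.01;0 0 -0.0035 0 0.01;0 0 0 0 0.01;0 0 0 0 0.01'
```

```text
time_s: 16.27
tool_pos: [0.6235, -0.0641, 0.0656]
tool_rot: [180.0, -0.1, 5.5]
force: [0.1, 0.3, -1.2]
grip_width: 0.0198
grasp_force: 40.0
```

```bash

python3 -m creep '-0.001 0 -0.0025 0 0.01;0 0 0 0 0.01;-0.0014 0.0149 0 0 0.01;-0.0014 0.0149 0 0 0.01;-0.0014 0.0149 0 0 0.01;-0.0014 0.0149 0 0 0.01;-0.0014 0.0149 0 0 0.01;-0.0014 0.0149 0 0 0.01'
python3 -m creep '-0.0014 0.0149 0 0 0.01;-0.0014 0.0149 0 0 0.01;-0.0014 0.0149 0 0 0.01;-0.0014 0.0149 0 0 0.01;-0.0014 0.0149 0 0 0.01;-0.0014 0.0149 0 0 0.01;-0.0014 0.0149 0 0 0.01;-0.0014 0.0149 0 0 0.01'
```

```text
time_s: 17.27
tool_pos: [0.6134, 0.0261, 0.0623]
tool_rot: [180.0, -0.0, 5.4]
force: [0.6, -0.3, -0.1]
grip_width: 0.019
grasp_force: 40.0
time_s: 18.27
tool_pos: [0.6011, 0.1466, 0.0615]
tool_rot: [-179.9, 0.1, 5.5]
force: [-0.1, 0.3, -1.7]
grip_width: 0.0193
grasp_force: 40.0
```

```bash

python3 -m creep '0 0 0.03 0 0.01;0 -0.01 0.04 0 0.01;0 -0.04 0.03 0 0.01;-0.01 -0.05 0 0 0.01;-0.01 -0.05 0 0 0.01;-0.01 -0.05 0 2 0.01;-0.01 -0.02 0 3 0.01;0 0 0 0 0.01'
python3 -m creep '0 0 0 0 0.01; 0 0 0 0 0.01'
python3 - <<'E'
from h import *
sc=cams.read_camera("scene")
for m in finder.masks_of("piece1","scene"): print("scene piece",round(m["p"],2),m["xy"],ray("scene",m["xy"],.01))
k=cams.calibration("wrist");o=get_obs();print(o["tool_pos"],o["tool_rot"]);im=cams.read_camera("wrist");save("w5",im)
for m in finder.masks_of("stand","wrist"): print(m["p"],m["xy"],rect("wrist",m["mask"],.02,k))
for m in finder.masks_of("scraper","wrist"): print(m["p"],m["xy"])
a=cv2.resize(sc[170:320,250:450],(400,300));b=cv2.resize(im,(400,300)); save("c5",np.hstack([a,b]))
E
```

```text
time_s: 19.27
tool_pos: [0.5609, -0.0764, 0.1613]
tool_rot: [-179.9, 0.1, 10.2]
force: [0.2, 1.0, -1.4]
grip_width: 0.019
grasp_force: 40.0
time_s: 19.52
tool_pos: [0.5625, -0.0732, 0.1617]
tool_rot: [-180.0, 0.0, 10.6]
force: [0.5, 0.3, -1.4]
grip_width: 0.0193
grasp_force: 40.0
scene piece 0.59 [371.1, 233.3] [0.58903351 0.12490845 0.01      ]
scene piece 0.55 [361.8, 221.0] [0.54497317 0.13345756 0.01      ]
scene piece 0.52 [366.7, 226.6] [0.5662857  0.13079092 0.01      ]
scene piece 0.49 [395.3, 246.4] [0.65447453 0.14260195 0.01      ]
scene piece 0.43 [388.9, 237.4] [0.62489766 0.14971898 0.01      ]
[ 0.56245025 -0.07403333  0.16183023] [-1.79994813e+02  2.19317164e-02  1.05655496e+01]
0.65 [422.3, 178.1] [ 603.5 -151.8  140.    65.5   10.3]
0.85 [318.5, 258.5]
0.68 [87.4, 417.5]
0.27 [61.6, 208.1]
```

View pics/c5.png

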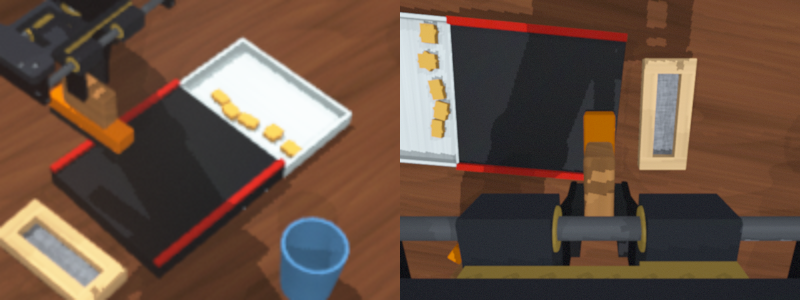

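The view shows all five pieces in the tray and the board clear. Next I'll fit the stand's pose and the held head.

```bash
cat >> h.py <<'E'
from scipy.optimize import minimize
def box(x,y,yaw,L,W,z0,z1):
    a=np.radians(yaw);R=np.array([[np.cos(a),-np.sin(a)],[np.sin(a),np.cos(a)]])
    c=np.array([[i*L/2,j*W/2] for i in(-1,1) for j in(-1,1)])@R.T+[x,y]
    return np.vstack([np.c_[c,np.full(4,z)] for z in(z0,z1)])
def fitbox(cam,cal,mask,p0,L,W,z0,z1):
    S=4; big=cv2.resize(mask.astype(np.uint8),None,fx=S,fy=S,interpolation=1)
    def cost(p):
        h=cv2.convexHull(proj(cam,box(p[0]/1e3,p[1]/1e3,p[2],L,W,z0,z1),cal).astype(np.float32)).reshape(-1,2)
        im=np.zeros(big.shape,np.uint8); cv2.fillConvexPoly(im,np.round((h+.5)*S*16).astype(np.int32),1,shift=4)
        return 1-(im&big).sum()/(im|big).sum()
    r=minimize(cost,p0,method="Nelder-Mead",options=dict(initial_simplex=[p0,*(np.array(p0)+np.diag([4,4,3]))],xatol=.02,fatol=1e-5))
    return np.round(r.x,2),round(r.fun,3)
E
python3 - <<'E'
from h import *
im=cams.read_camera("wrist");k=cams.calibration("wrist");o=get_obs();print(o["tool_pos"],o["tool_rot"][2])
m=pick("stand","wrist",(422,178)); print("net",fitbox("wrist",k,m,[603,-152.5,10.4],.139,.061,0,.02))
def pale(im,m):
    d=cv2.dilate(m.astype(np.uint8),np.ones((15,15)))>0
    g=d&(im[...,2]>.6*im[...,0].astype(int))&(im.max(2)>70)
    ct=max(cv2.findContours(g.astype(np.uint8),0,2)[0],key=cv2.contourArea)
    f=np.zeros(g.shape,np.uint8);cv2.drawContours(f,[cv2.convexHull(ct)],-1,1,-1);return f
g=pale(im,m); print(im[178,385],im[178,410],im[178,435],im[300,560]); print("col",fitbox("wrist",k,g,[603,-152.5,10.4],.139,.061,0,.02),g.sum(),m.sum())
s=cams.read_camera("scene");ms=pick("stand","scene",(281,297)); ks=cams.calibration("scene")
print("scene net",fitbox("scene",ks,ms,[603,-152.5,10.4],.139,.061,0,.02)); print("scene col",fitbox("scene",ks,pale(s,ms),[603,-152.5,10.4],.139,.061,0,.02))
# held head
hsv=cv2.cvtColor(im,cv2.COLOR_RGB2HSV); og=(hsv[...,1]>220)&(abs(hsv[...,0].astype(int)-14)<8)&(hsv[...,2]>100); og[300:]=0;og[:,:260]=0;og[:,380:]=0
ys,xs=np.nonzero(og);print("orange rows",ys.min(),ys.max(),"cols",xs.min(),xs.max())
t=o["tool_pos"];print(np.round(proj("wrist",box(t[0],t[1],o["tool_rot"][2],.1,.024,t[2]-.0381,t[2]-.0081),k),1).tolist())
E
```

```text
[ 0.56223854 -0.07523855  0.16206786] 10.475465826859148
net (array([ 603.4 , -153.51,   10.38]), np.float64(0.009))
[153 127  91] [142 150 158] [139 145 152] [117  74  50]
col (array([ 603.43, -153.85,   10.38]), np.float64(0.014)) 14486 14625
scene net (array([ 605.06, -151.17,   10.69]), np.float64(0.026))
scene col (array([ 600.6 , -147.58,    7.85]), np.float64(0.195))
orange rows 178 241 cols 294 343
[[336.6, 340.8], [296.6, 340.9], [338.8, 172.9], [293.6, 172.9], [339.0, 369.3], [293.8, 369.3], [341.8, 181.0], [290.0, 181.0]]
```

```bash
cat >> h.py <<'E'
def look(n=6):
    """averaged tool pose and averaged stand fit from the wrist camera"""
    T=[];F=[]
    for _ in range(n):
        k=cams.calibration("wrist");o=get_obs();T.append([*(np.array(o["tool_pos"])*1e3),o["tool_rot"][2]])
        cams.read_camera("wrist")
        L=[m for m in finder.masks_of("stand","wrist") if m["mask"].sum()>3000]
        if L: F.append(fitbox("wrist",k,L[0]["mask"],[603.4,-153,10.4],.139,.061,0,.02)); 
    print("tool",np.mean(T,0).round(2),np.std(T,0).round(2)); print("stand",[(f[0].tolist(),float(f[1])) for f in F]); print(np.mean([f[0] for f in F],0).round(2) if F else None)
E
python3 -c "from h import *;look()"
python3 -m creep '0.021 -0.04 0 0 0.01;0.02 -0.0395 0 0 0.01;0 0 -0.03 0 0.01;0 0 -0.03 0 0.01;0 0 0 0 0.01;0 0 0 0 0.01'
python3 - <<'E'
from h import *
look(4); save("w6",cams.read_camera("wrist"))
E
```

```text
tool [562.12 -75.61 162.1   10.44] [0.02 0.03 0.01 0.  ]
stand [([603.81, -153.23, 10.46], 0.012), ([603.75, -153.18, 10.34], 0.015), ([603.8, -153.22, 10.39], 0.014), ([603.77, -153.18, 10.4], 0.022), ([603.81, -153.21, 10.35], 0.015)]
[ 603.79 -153.2    10.39]
time_s: 21.32
tool_pos: [0.6039, -0.1552, 0.1032]
tool_rot: [180.0, -0.1, 10.5]
force: [0.2, -0.7, -1.0]
grip_width: 0.0194
grasp_force: 40.0
tool [ 603.98 -155.19  103.43   10.46] [0.24 0.05 0.31 0.  ]
stand [([603.5, -152.97, 10.4], 0.516), ([604.03, -153.01, 10.34], 0.521), ([603.93, -153.03, 10.4], 0.512)]
[ 603.82 -153.     10.38]
```

View pics/w6.png

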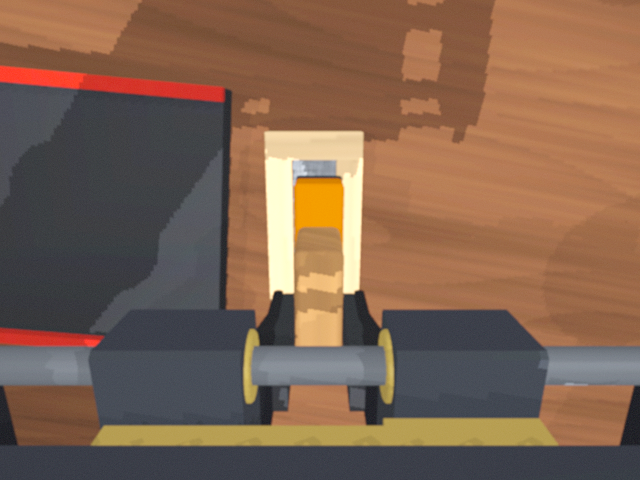

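```bash
python3 - <<'E'
from h import *
k=cams.calibration("wrist");o=get_obs();im=cams.read_camera("wrist");t=np.array(o["tool_pos"]);print(t,o["tool_rot"])
hsv=cv2.cvtColor(im,cv2.COLOR_RGB2HSV)
og=(hsv[...,1]>200)&(abs(hsv[...,0].astype(int)-17)<7)&(hsv[...,2]>100); og[300:]=0;og[:,:280]=0;og[:,360:]=0
for r in(190,205,220): x=np.nonzero(og[r])[0];print("row",r,x.min(),x.max()+1)
print("col318 rows",np.nonzero(og[:,318])[0][[0,-1]],"rubber",im[172:184,318].tolist())
a=o["tool_rot"][2]
for dz in(-.0381,-.0281,-.0081):
    print(dz,np.round(proj("wrist",box(*t[:2],a,.1,.024,t[2]+dz,t[2]+dz)[2:4],k),1).tolist())
# top-face edge columns as function of row, predicted
b=box(*t[:2],a,.1,.024,t[2]-.0081,t[2]-.0081)[:4]; q=proj("wrist",b,k)
for r in(190,205,220): print("pred",r,[round(float(np.interp(r,sorted([q[i,1],q[j,1]]),[q[j,0],q[i,0]] if q[j,1]<q[i,1] else [q[i,0],q[j,0]])),1) for i,j in((1,3),(0,2))])
# stand edges at some rows
for r in(150,200,250,280):
    p=(im[r,:,2]>.55*im[r,:,0].astype(int))&(im[r,:,0]>200); x=np.nonzero(p[250:380])[0]+250; print("stand row",r,x.min(),x.max()+1, np.nonzero(np.diff(p[250:380].astype(int)))[0]+251)
P=box(.6038,-.1532,10.4,.139,.061,.02,.02)[:4];print(proj("wrist",P,k).round(1).tolist()); P=box(.6038,-.1532,10.4,.105,.029,.02,.02)[:4];print(proj("wrist",P,k).round(1).tolist())
E
```

```text
[ 0.60325734 -0.15504471  0.10241962] [ 1.79995036e+02 -2.59470921e-02  1.04531504e+01]
row 190 295 343
row 205 295 343
row 220 295 342
col318 rows [178 226] rubber [[156, 160, 170], [158, 162, 173], [154, 159, 168], [123, 129, 139], [83, 87, 95], [112, 73, 59], [172, 104, 33], [204, 125, 6], [212, 129, 0], [213, 131, 0], [215, 133, 0], [226, 140, 0]]
-0.0381 [[338.7, 173.0], [293.6, 173.0]]
-0.0281 [[339.6, 175.4], [292.5, 175.5]]
-0.0081 [[341.7, 181.0], [290.0, 181.1]]
pred 190 [290.2, 341.6]
pred 205 [290.5, 341.3]
pred 220 [290.8, 341.1]
stand row 150 265 363 [265 363]
stand row 200 266 363 [266 294 344 363]
stand row 250 268 361 [268 294 342 361]
stand row 280 269 360 [269 294 342 360]
[[357.2, 332.9], [271.5, 333.0], [363.1, 130.9], [264.4, 130.9]]
[[335.0, 311.1], [293.6, 311.1], [336.8, 158.8], [290.8, 158.8]]
```

```bash

python3 -m creep '0.001 0.0035 -0.01 0 0.01;0 0 -0.02 0 0.01;0 0 0 0 0.01;0 0 0 0 0.01;0 0 0 0 0.01;0 0 0 0 0.01'
cat > chk.py <<'E'
from h import *
for _ in range(4): k=cams.calibration("wrist");o=get_obs();im=cams.read_camera("wrist")
print(np.round(o["tool_pos"],4),o["tool_rot"][2])
for r in(140,160,200,240,270):
    p=(im[r,:,2]>.55*im[r,:,0].astype(int))&(im[r,:,0]>180); print("row",r,np.nonzero(np.diff(p[240:400].astype(int)))[0]+241)
for c in(310,319,328): print("col",c,"rubber/orange",[int(v) for v in np.nonzero(np.abs(np.diff(im[100:200,c].astype(int).sum(1)))>60)[0]+101])
t=np.array(o["tool_pos"]);P=lambda L,W,z:proj("wrist",box(.6038,-.1532,10.4,L,W,z,z)[2:4],k).round(1).tolist()
print("outer",P(.139,.061,.02),"rim",P(.105,.029,.02),"floor",P(.105,.029,.006))
print("head",[proj("wrist",box(*t[:2],o["tool_rot"][2],.1,.024,t[2]+d,t[2]+d)[2:4],k).round(1).tolist() for d in(-.0381,-.0281,-.0081)])
save("w7",im)
E
python3 chk.py
```

```text
time_s: 22.58
tool_pos: [0.6045, -0.1517, 0.0726]
tool_rot: [180.0, -0.0, 10.4]
force: [0.0, -0.5, -1.5]
grip_width: 0.0194
grasp_force: 40.0
[ 0.6043 -0.1516  0.0724] 10.448207583181363
row 140 [264 375]
row 160 [264 374]
row 200 [265 294 344 373]
row 240 [266 295 343 372]
row 270 [267 295 343 371]
col 310 rubber/orange [134, 135, 136, 168, 169, 175, 176, 178]
col 319 rubber/orange [134, 135, 136, 175, 176, 178]
col 328 rubber/orange [134, 135, 136, 175, 176, 178]
outer [[374.3, 135.5], [263.6, 135.6]] rim [[344.7, 166.7], [293.2, 166.7]] floor [[343.3, 164.1], [294.5, 164.1]]
head [[[338.7, 173.0], [293.6, 173.0]], [[339.6, 175.4], [292.5, 175.5]], [[341.7, 181.0], [290.0, 181.1]]]
```

View pics/w7.png

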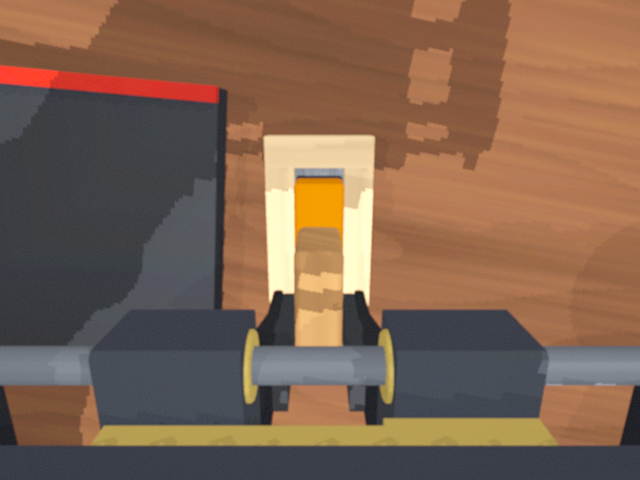

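```bash

python3 -m creep '0 0 -0.008 0 0.01;0 0 -0.006 0 0.01;0 0 -0.004 0 0.01;0 0 -0.004 0 0.01;0 0 0 0 0.01;0 0 0 0 0.01'
python3 -m creep '0 0 -0.002 0 0.01;0 0 -0.002 0 0.01;0 0 0 0 0.01;0 0 0 0 0.01'
```

```text
time_s: 23.52
tool_pos: [0.6043, -0.1517, 0.0502]
tool_rot: [180.0, -0.0, 10.4]
force: [-0.1, -0.3, -1.4]
grip_width: 0.0195
grasp_force: 40.0
time_s: 24.02
tool_pos: [0.6042, -0.1516, 0.0461]
tool_rot: [180.0, 0.0, 10.5]
force: [0.1, -0.0, -2.0]
grip_width: 0.0195
grasp_force: 40.0
```

In the pocket with no side force. I'll lower it gently until it touches the floor.

```bash

python3 -m creep '0 0 -0.0015 0 0.01;0 0 0 0 0.01;0 0 0 0 0.01'
python3 -m creep '0 0 -0.001 0 0.01;0 0 0 0 0.01;0 0 0 0 0.01'
```

```text
time_s: 24.4
tool_pos: [0.6041, -0.1516, 0.0446]
tool_rot: [180.0, 0.0, 10.4]
force: [-0.3, -0.3, -2.1]
grip_width: 0.0194
grasp_force: 40.0
time_s: 24.78
tool_pos: [0.6043, -0.1517, 0.0442]
tool_rot: [180.0, -0.0, 10.4]
force: [-2.1, -0.4, 5.1]
grip_width: 0.0192
grasp_force: 40.0
```

```bash

python3 -m creep '0 0 0 0 0.03;0 0 0 0 0.05;0 0 0 0 0.06;0 0 0 0 0.06;0 0 0 0 0.06;0 0 0 0 0.06;0 0 0 0 0.06;0 0 0 0 0.06'
python3 -m creep '0 0 0.02 0 0.06;0 0 0.03 0 0.06;0 0 0.05 0 0.06;0 0 0.05 0 0.06;-0.05 0.02 0.03 0 0.06;-0.05 0.02 0 0 0.06;0 0 0 0 0.06;0 0 0 0 0.06'
python3 - <<'E'
from h import *
k=cams.calibration("wrist");im=cams.read_camera("wrist")
for n in("scraper","stand"):
    for m in finder.masks_of(n,"wrist"): print(n,round(m["p"],2),m["xy"],rect("wrist",m["mask"],.036 if n=="scraper" else .02,k), fitbox("wrist",k,m["mask"],[603,-153,10.4],.139,.061,0,.02) if n=="stand" else "")
s=cams.read_camera("scene")
for m in finder.masks_of("piece1","scene"): print(round(m["p"],2),np.round(m["xy"]))
save("end",np.hstack([cv2.resize(s[200:350,220:420],(400,300),interpolation=2),cv2.resize(im[60:360,140:540],(400,300))]))
E
```

```text
time_s: 25.78
tool_pos: [0.6041, -0.1515, 0.0436]
tool_rot: [180.0, 0.0, 10.5]
force: [-0.3, -0.4, 0.1]
grip_width: 0.0594
grasp_force: 0.0
time_s: 26.78
tool_pos: [0.5049, -0.1118, 0.225]
tool_rot: [180.0, -0.2, 10.5]
force: [0.5, -0.7, 0.7]
grip_width: 0.0601
grasp_force: 0.0
scraper 0.97 [100.4, 303.5] [379.5  77.3  41.9  18.9 -79.6] 
scraper 0.71 [386.8, 99.4] [ 603.9 -154.3   98.7   32.9   10.1] 
stand 0.64 [366.4, 93.2] [ 603.8 -152.8  138.8   62.3   10.4] (array([ 603.47, -153.35,   10.36]), np.float64(0.398))
0.66 [387. 236.]
0.6 [396. 243.]
0.58 [365. 226.]
0.54 [372. 229.]
```

View pics/end.png

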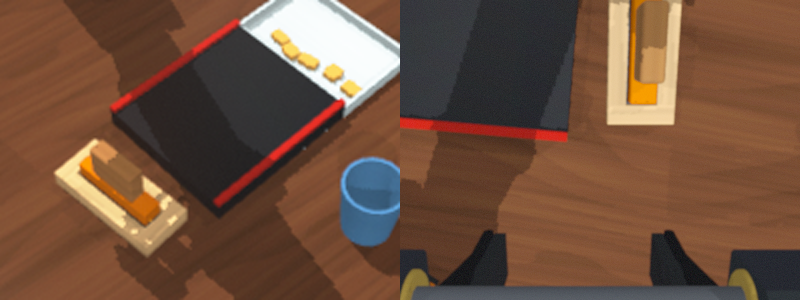

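The scraper sits upright, square and home in the stand's pocket, all five pieces are in the tray, and the gripper is clear. I'm handing in.

```bash
python3 -c "
from cell import ticket
print(ticket.sign_off())"
```

```text
the job is handed in; nothing more can be done
None
```

I handed the job in at about 27 s: all five pieces are in the crumb tray, the scraper is seated square on the stand's pocket floor, and the bowls and cup were not touched (one early closing of the fingers missed the handle and left the scraper undisturbed).

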